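# Lengthen a twist-lock tube bird feeder

### The job

Make the tube bird feeder on its board longer: unlock the roof with a quarter turn counter-clockwise and stand it on the bench, lock the section with the perches onto the base, lock every plain clear section that is there on top of that, and lock the roof back on top, each piece set fully home and turned a quarter clockwise to its stop so that all the ribs are in line. The clear plastic is thin: grip it lightly (under 50 N), do not force a piece down or on past its stop, and leave the other things on the bench where they are.

Things in the scene. Friction and masses are not known exactly. Their poses are not given: they have to be found in the camera images.
- base: the feeder's base, fixed: 150 mm square pine board 18 mm thick, with a round tray (124 mm wide, rim 34 mm above the bench) and a 61 mm wide stem in its middle. Origin: under its middle, on the bench. Its neck breaks if all the contact forces on the base together pass 80 N, by pressing down or by twisting against the stop.
- base_top (a point): centre of the stem's shoulder, 50 mm above the bench, z up. From it a neck (39 mm wide, 15 mm high, tapered tip; 52 mm wide pilot at its foot) rises; two lugs reach out to 25 mm from the axis along this point's +-x, in the neck's top 4 mm. Ribs on the stem mark +-x too.
- roof_grip (a point): the roof: aluminium cone 96 mm wide over a grey socket, with a bar handle 36 mm long (own x), 13 mm thick (own y: pinch across) and 26 mm tall. This point: middle of the handle, 42 mm above the socket's bottom edge, 14 mm above the cone's top, 12 mm below the handle's top. z up. 120 g. Starts locked on the base; stands on its socket on the bench.
- roof: the same roof, origin at the socket's bottom edge. Every piece has such a socket: it goes over the neck below with its x axis 60 to 110 deg from that of the piece below, drops 15 mm (2 mm side play) till its bottom edge is on the shoulder, then turns clockwise from above to a stop where the x axes are parallel (either way round) and ribs in line: locked. Counter-clockwise unlocks.
- perch_sec_c (a point): the perch section: clear tube 61 mm in diameter with two ports and two wooden perches out to 55 mm from its axis along its own +-x, 21 mm above its bottom edge (grip across y, on the clear wall). 60 mm from bottom edge to shoulder plus a neck with lugs as on the base. This point: on its axis, 30 mm above its bottom edge; z up; starts upright. 90 g. Joint as for roof. Thin: cracks at a grip of 50 N a side.
- plain1_c (a point): a plain clear tube section, 61 mm in diameter (grip the clear wall), 52 mm from bottom edge to shoulder plus a neck 15 mm high; a thin rib down each side and the neck's two lugs lie along its own +-x. This point: on its axis, 26 mm above its bottom edge; z up; starts upright on the bench; may be absent. 75 g. Joint as told for roof. Thin: cracks at a grip of 50 N a side.
- plain2_c (a point): a plain clear tube section, 61 mm in diameter (grip the clear wall), 52 mm from bottom edge to shoulder plus a neck 15 mm high; a thin rib down each side and the neck's two lugs lie along its own +-x. This point: on its axis, 26 mm above its bottom edge; z up; starts upright on the bench; may be absent. 75 g. Joint as told for roof. Thin: cracks at a grip of 50 N a side.
- plain3_c (a point): a plain clear tube section, 61 mm in diameter (grip the clear wall), 52 mm from bottom edge to shoulder plus a neck 15 mm high; a thin rib down each side and the neck's two lugs lie along its own +-x. This point: on its axis, 26 mm above its bottom edge; z up; starts upright on the bench; may be absent. 75 g. Joint as told for roof. Thin: cracks at a grip of 50 N a side.
- tape: bystander: tape measure standing on edge, 80 mm (x) by 32 mm by 62 mm high; origin under its middle
- bit_case: bystander: flat black bit case 62 x 40 x 16 mm; origin under its middle
- masking_tape: bystander: roll of masking tape lying flat, 84 mm wide, 24 mm high; origin under its middle
- glue: bystander: white glue bottle, 54 mm wide, 170 mm tall; origin under its middle
- screw_box: bystander: open cardboard box of screws 100 (x) x 75 x 40 mm; origin under its middle
- offcut: bystander: pine offcut 140 (x) x 45 x 18 mm; origin under its middle
- pencil: bystander: carpenter's pencil 165 (x) x 9 x 8 mm; origin under its middle
Things that resemble listed ones, but are neither listed nor needed, are in the scene too. Leave any green, orange or purple look-alike of the roof alone.

How it is judged:
By the outcome, as a careful person would: the job done as asked, in the order asked, and still so for the second after the job is handed in, with the robot touching nothing.
Of plain1, plain2, plain3 only 1 to 3 are there at a start; the rules pass over those that are not, and their reading is None.
At some moment in a run one of perch_sec, plain1, plain2, plain3 may be knocked a few centimetres aside while the robot is not near it.
It also fails if it takes over 210 s, if anything falls off the work surface, if the arm or the gripper's body presses on something with over 40 N, if the wrist force passes 120 N, or if a joint passes its speed limit or range.

### The arm

A 6-joint arm with a two-finger parallel gripper is mounted at the origin on the work surface. World frame = base frame: x ahead of the robot, y to its left, z up, the work surface at z = 0. Lengths are in m, angles in rad, forces in N, time in s.
With the tool pointing down it reaches from about 0.275 to 0.825 m from the base axis. Payload 4.9 kg.
Tool frame: the origin (TCP) lies midway between the tips of the shut fingers; the grasp point (between the pads) lies 19 mm behind it (bot.grip_depth is the distance from the TCP to the grasp point, in m); y points along the fingers, x is the direction in which the jaws open and shut, and the axes are right-handed (so a half turn about y gives the same grasp; the last joint's range is limited). The gripper opens to 85 mm and grips with 20 to 120 N. Pads are 22 mm wide; open, the fingers measure 114 mm over their backs; the gripper's body (76 mm by 85 mm) begins 54 mm behind the grasp point. The pads swing forward as they close: fully open they stand 13 mm farther back than shut.
Start: joints at [-1.405, 0.326, -0.193, 1.052, 0, 1.437], TCP at [0.162, -0.525, 0.231] pointing down, gripper open.
Joint ranges: [-2.65, 2.65], [-0.97, 1.79], [-1.3, 1.35], [-1.93, 2.1], [-1.47, 1.37], [-3.14, 3.14]. Speed limits (rad/s): [2.57, 2.57, 3.14, 3.14, 3.14, 3.14].

### API

Orientations are given as a unit quaternion [w, x, y, z].
In Python, from cell import bot gives the robot as it stands. Calls block until the motion is done:
- bot.move_pose(position, orientation): joint-space move of the TCP to a pose.
- bot.move_linear(position, speed=0.15, rotation=None, until_force=None): straight line of the TCP; rotation=None keeps the orientation; speed is the mean speed in m/s. With until_force (N) it stops when the force on the tool has changed by that much, and returns True; else False.
- bot.goto_joints(angles): joint-space move.
- bot.set_gripper(opening, grasp_force=None): opening from 0.0 (shut) to 1.0 (fully open); grasp_force is the grip in N (None keeps the last); returns when the fingers have stopped.
- bot.wait(seconds).
- bot.solve_ik(position, orientation): joint angles nearest the present ones, or None.
- bot.camera(name): name is "scene" or "top" or "wrist"; returns the picture (400x640x3 uint8, red, green, blue); there is no depth.
- bot.calibration(name): a dict with "mtx" (3x3 intrinsics, pixels), "k1" (the pictures are not rectified: a ray, as slopes to the right and down, at radius r is drawn at 1 + k1 r^2 times it, then the intrinsics apply), "extrinsics" (4x4, takes a point from world to camera coordinates); the wrist camera has in their place "hand_eye" (4x4, takes a point from camera to tool coordinates, whose origin is the TCP and whose axes are the tool frame's). Camera axes: x right, y down, z forward; pixel columns grow to the right and rows downward; lengths in m; the calibration is good to about 2 mm. A picture is of the moment at which its call begins: read the wrist's pose just before it. calibration takes no time and is no camera call.
A pose or a line that the arm cannot do raises bot.PlanningError and nothing moves.
- bot.close_job(): hands the job in, once; it reports no verdict.
Trained networks look in the newest picture that a camera, given by its name, has taken for a name from the list of things; names that differ only in an ending like _2 or _b are one class to them, and where a whole thing is asked for, a point or a joint stands for the part that bears it (a point fixed in the world has none). Each returns a list of dicts, best first, with "confidence" (0 to 1); they miss things now and then, are a little off and sometimes report something else, mostly with a low value. They report only what shows in the picture. A call takes as long as a camera call. They do not tell look-alikes from the thing itself.
- bot.search_frame(camera, thing): "bbox" ([left, top, width, height] in pixels, round what is visible of it).
Readings, each from a call of its own:
- bot.read_clock(): time.
- bot.read_joint_positions(): joint angles.
- bot.read_joint_vel(): joint speeds.
- bot.read_joint_efforts(): joint torques, N m.
- bot.read_position(): TCP position.
- bot.read_tool_rot(): TCP orientation.
- bot.read_ft_force(): force on the tool from outside, world axes, zero at the start.
- bot.read_moment(): the same for the moment, N m.
- bot.read_gripper_width(): opening from 0.0 (shut) to 1.0 (fully open).
Only numpy, scipy, OpenCV 4.12 (cv2) and the standard library are available. Lean on these libraries where they do the work, as an engineer would, in place of code of your own. Each camera call takes 0.05 s, during which the arm holds its last target. There are 200 camera calls.

## Working session

There is one attempt and no reset: what is moved stays moved. The work goes in short steps, each a Python script; the robot and the scene stay as the last script left them, time stands still between calls to the robot, and variables do not carry over. Pictures are saved under pics/ and viewed, about 12 in all and at most 16, crops included, and the job is handed in when it is done.

```bash
ls; mkdir -p pics
cat > h.py <<'E'
import numpy as np, cv2
from cell import bot
from scipy.spatial.transform import Rotation as R
def save(img,n): cv2.imwrite('pics/'+n,cv2.cvtColor(img,cv2.COLOR_RGB2BGR))
def cal(name,T=None):
    c=bot.calibration(name)
    if name=='wrist':
        E=np.linalg.inv(T@np.array(c['hand_eye']))
    else: E=np.array(c['extrinsics'])
    return np.array(c['mtx']),c['k1'],E
def toolT():
    p=bot.read_position(); q=np.array(bot.read_tool_rot())
    T=np.eye(4); T[:3,:3]=R.from_quat(q[[1,2,3,0]]).as_matrix(); T[:3,3]=p; return T
def unproj(C,px,z):
    M,k1,E=C
    d=np.array([(px[0]-M[0,2])/M[0,0],(px[1]-M[1,2])/M[1,1]]); u=d.copy()
    for _ in range(20): u=d/(1+k1*(u@u))
    Ei=np.linalg.inv(E); r=Ei[:3,:3]@np.array([u[0],u[1],1]); o=Ei[:3,3]
    return o+r*(z-o[2])/r[2]
def proj(C,P):
    M,k1,E=C
    p=E[:3,:3]@np.array(P)+E[:3,3]; u=p[:2]/p[2]; u=u*(1+k1*(u@u))
    return np.array([M[0,0]*u[0]+M[0,2],M[1,1]*u[1]+M[1,2]])
def quat(yaw):
    "tool down, jaw axis (tool x) at angle yaw in world"
    x=np.array([np.cos(yaw),np.sin(yaw),0]); z=np.array([0,0,-1.]); y=np.cross(z,x)
    q=R.from_matrix(np.stack([x,y,z],1)).as_quat(); return [q[3],q[0],q[1],q[2]]
E
python3 - <<'E'
from h import *
print(toolT().round(3), bot.calibration('wrist'))
for n in ['top','scene']:
    im=bot.camera(n); save(im,n+'0.png')
    C=cal(n); print(n,np.linalg.inv(C[2])[:3].round(3).tolist(),C[0].round(1).tolist(),C[1])
    for t in ['base','roof','perch_sec_c','plain1_c','tape','glue','masking_tape','screw_box','offcut','pencil','bit_case']:
        print(t,[(np.round(d['bbox']).tolist(),round(d['confidence'],2)) for d in bot.search_frame(n,t)])
E
```

```text
pics
[[ 0.295 -0.     0.955  0.162]
 [-0.955  0.002  0.295 -0.525]
 [-0.002 -1.     0.     0.231]
 [ 0.     0.     0.     1.   ]] {'mtx': array([[321.67348629,   0.        , 321.24303652],
       [  0.        , 321.67348629, 199.03518584],
       [  0.        ,   0.        ,   1.        ]]), 'k1': 0.018922120424415483, 'hand_eye': array([[ 9.99999436e-01,  1.00471597e-03, -3.45237630e-04,
         7.81008665e-04],
       [ 6.33422883e-04, -3.02983752e-01,  9.52995511e-01,
        -1.41246044e-01],
       [ 8.52888417e-04, -9.52995192e-01, -3.02984218e-01,
         7.59507517e-02],
       [ 0.00000000e+00,  0.00000000e+00,  0.00000000e+00,
         1.00000000e+00]])}
top [[0.024, -0.976, 0.219, 0.189], [-1.0, -0.023, 0.004, 0.001], [0.001, -0.219, -0.976, 1.739]] [[520.2, 0.0, 322.7], [0.0, 520.2, 208.0], [0.0, 0.0, 1.0]] -0.08829898023686843
base [([306.0, 197.0, 61.0, 62.0], 0.83)]
roof [([432.0, 276.0, 26.0, 33.0], 0.74), ([254.0, 278.0, 30.0, 30.0], 0.7), ([324.0, 214.0, 28.0, 28.0], 0.66)]
perch_sec_c [([255.0, 172.0, 15.0, 25.0], 0.62), ([337.0, 132.0, 26.0, 32.0], 0.19)]
plain1
[... 543 characters left out ...]
1.0]] 0.0077124625502840325
base [([277.0, 177.0, 69.0, 60.0], 0.81), ([216.0, 173.0, 22.0, 31.0], 0.24)]
roof [([288.0, 180.0, 44.0, 30.0], 0.74), ([220.0, 146.0, 32.0, 25.0], 0.73), ([163.0, 155.0, 37.0, 25.0], 0.62), ([353.0, 128.0, 30.0, 22.0], 0.6)]
perch_sec_c [([404.0, 218.0, 26.0, 32.0], 0.76)]
plain1_c [([214.0, 173.0, 26.0, 31.0], 0.86)]
tape [([397.0, 140.0, 23.0, 22.0], 0.53)]
glue [([371.0, 252.0, 24.0, 42.0], 0.95)]
masking_tape [([213.0, 210.0, 34.0, 34.0], 0.64)]
screw_box [([293.0, 272.0, 44.0, 53.0], 0.94)]
offcut [([434.0, 230.0, 56.0, 27.0], 0.67)]
pencil [([176.0, 273.0, 65.0, 26.0], 0.71), ([404.0, 218.0, 28.0, 38.0], 0.36)]
bit_case [([414.0, 185.0, 19.0, 20.0], 0.57)]
```

Run:
```python
s=open('h.py').read()
s=s.replace("z=np.array([0,0,-1.]); y=np.cross(z,x)","y=np.array([0,0,-1.]); z=np.cross(x,y)").replace('"tool down, jaw','"tool y (along the fingers) down, jaw')
open('h.py','w').write(s)
import cv2
a=cv2.imread('pics/top0.png')[110:330,180:480]; cv2.imwrite('pics/top0c.png',cv2.resize(a,None,fx=2.6,fy=2.6,interpolation=cv2.INTER_CUBIC))
a=cv2.imread('pics/scene0.png')[110:340,150:500]; cv2.imwrite('pics/scene0c.png',cv2.resize(a,None,fx=2.28,fy=2.28,interpolation=cv2.INTER_CUBIC))
```

```text
(no output)
```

View pics/top0c.png

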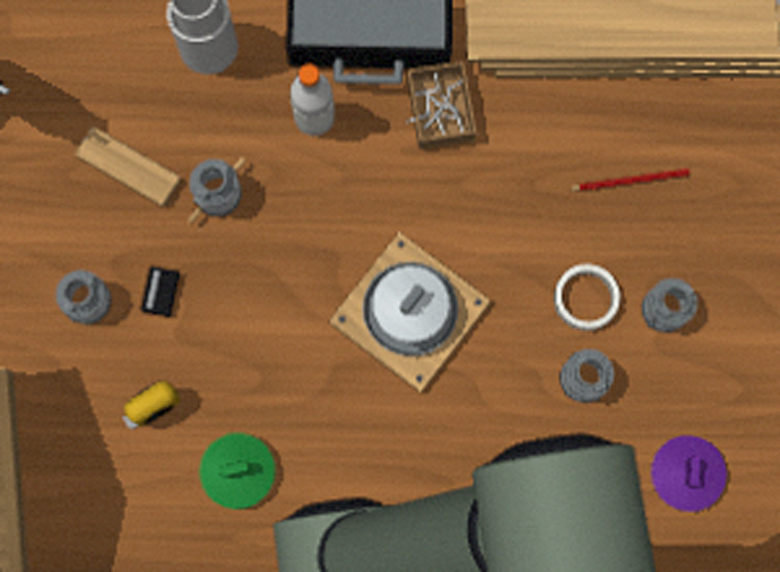

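View pics/scene0c.png

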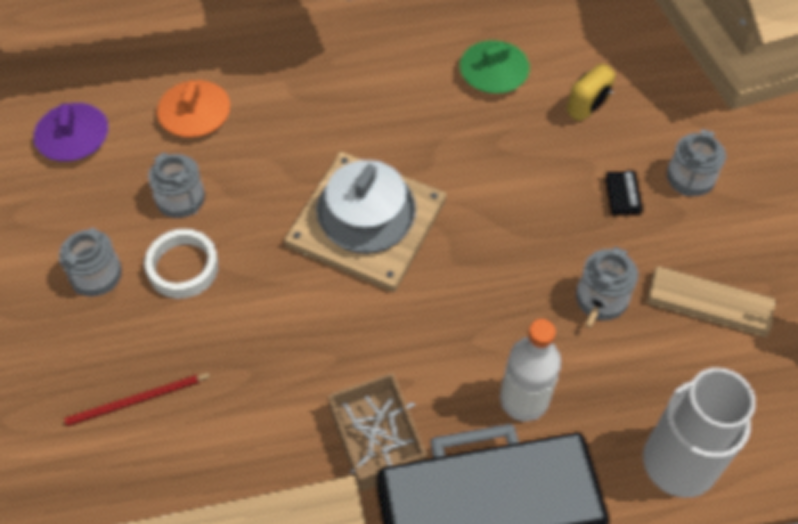

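Run:
```python
from h import *
C=cal('top'); cr=lambda u,v:(180+u/2.6,110+v/2.6)
for n,px,z in [('boardcorners',(401,234),.018),('',(493,300),.018),('',(422,391),.018),('',(330,320),.018),('coneL',(369,300),.07),('coneR',(458,300),.07),('hA',(403,307),.115),('hB',(424,289),.115),
  ('perch',(213,182),.07),('perchE1',(240,161),.021),('perchE2',(193,221),.021),('plainL',(81,285),.067),('plainR1',(676,295),.067),('plainR2',(590,368),.067),('tape',(150,405),.03),('green',(238,470),.04),('mask',(588,297),.02),('bit',(160,290),.016),('glue',(310,75),.17),('purple',(690,473),.04)]:
    p=unproj(C,cr(*px),z); print(n,p.round(3),round(float(np.hypot(*p[:2])),3))
for a in range(-180,180,30):
  r=[]
  for P in [[.39,-.03,.21],[.39,-.03,.36],[.39,-.28,.15],[.55,.15,.15],[.42,.3,.15]]:
    q=bot.solve_ik(P,quat(np.radians(a))); r.append(None if q is None else round(float(q[5]),2))
  print(a,r)
```

```text
boardcorners [ 0.603 -0.03   0.018] 0.604
 [ 0.518 -0.15   0.018] 0.54
 [ 0.398 -0.06   0.018] 0.402
 [0.487 0.06  0.018] 0.491
coneL [0.505 0.01  0.07 ] 0.505
coneR [ 0.507 -0.102  0.07 ] 0.517
hA [ 0.488 -0.032  0.115] 0.489
hB [ 0.511 -0.057  0.115] 0.515
perch [0.654 0.214 0.07 ] 0.688
perchE1 [0.697 0.185 0.021] 0.721
perchE2 [0.614 0.243 0.021] 0.66
plainL [0.516 0.375 0.067] 0.637
plainR1 [ 0.521 -0.378  0.067] 0.643
plainR2 [ 0.425 -0.268  0.067] 0.503
tape [0.37  0.285 0.03 ] 0.467
green [0.291 0.168 0.04 ] 0.336
mask [ 0.525 -0.274  0.02 ] 0.592
bit [0.521 0.282 0.016] 0.593
glue [0.765 0.089 0.17 ] 0.77
purple [ 0.299 -0.397  0.04 ] 0.497
-180 [-1.84, -1.84, -2.35, -1.43, -1.09]
-150 [-2.36, -2.36, -2.87, -1.96, -1.62]
-120 [-2.88, -2.88, 2.89, -2.48, -2.14]
-90 [2.88, 2.88, 2.37, -3.0, -2.66]
-60 [2.35, 2.35, 1.84, 2.75, 3.1]
-30 [1.83, 1.83, 1.32, 2.23, 2.57]
0 [1.3, 1.3, 0.79, 1.71, 2.05]
30 [0.78, 0.78, 0.27, 1.18, 1.52]
60 [0.26, 0.26, -0.25, 0.66, 1.0]
90 [-0.27, -0.27, -0.78, 0.14, 0.48]
120 [-0.79, -0.79, -1.3, -0.39, -0.05]
150 [-1.31, -1.31, -1.82, -0.91, -0.57]
```

```bash
cat >> h.py <<'E'
def look(xy,z,yaw_deg,name,ht=.05,things=(),crop=None):
    "wrist picture with TCP at xy, z"
    bot.move_pose([xy[0],xy[1],z],quat(np.radians(yaw_deg)))
    T=toolT(); im=bot.camera('wrist'); C=cal('wrist',T); save(im,name)
    np.savez('pics/'+name[:-4]+'.npz',M=C[0],k=C[1],E=C[2])
    for t in things: print(t,[(np.round(d['bbox']).tolist(),round(d['confidence'],2)) for d in bot.search_frame('wrist',t)])
    return im,C
E
python3 - <<'E'
from h import *
im,C=look((.5015,-.045),.23,45,'w1.png',things=['roof','base'])
print(bot.read_clock(),bot.read_moment(),bot.read_ft_force())
E
```

```text
roof [([281.0, 132.0, 96.0, 94.0], 0.92), ([3.0, 225.0, 38.0, 67.0], 0.72), ([20.0, 112.0, 91.0, 91.0], 0.66)]
base [([250.0, 90.0, 152.0, 146.0], 0.76)]
3.4583 [ 0.02938249 -0.00315113 -0.04153148] [ 0.20676926 -0.92979919 -0.06074149]
```

View pics/w1.png

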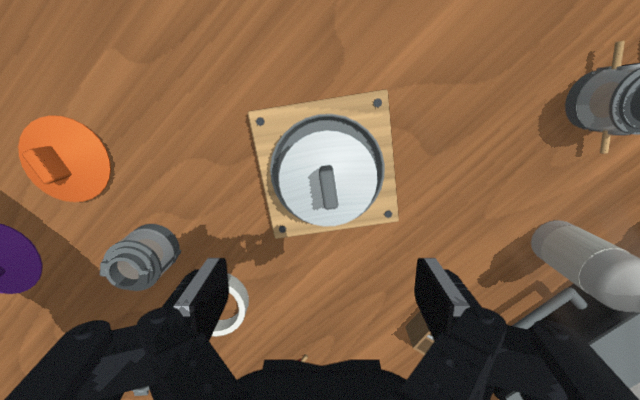

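Run:
```python
from h import *
d=np.load('pics/w1.npz'); C=(d['M'],float(d['k']),d['E'])
a=unproj(C,(325,168),.104);b=unproj(C,(331,207),.104);v=a-b
print(a,b,(a+b)/2,np.degrees(np.arctan2(v[1],v[0])),np.linalg.norm(v))
P=[unproj(C,p,.018) for p in [(249,112),(388,90),(398,221),(273,239)]]
print(np.round(P,4).tolist(),np.mean(P,0)); 
for i,j in [(0,1),(1,2),(2,3),(3,0)]: v=P[j]-P[i]; print(np.degrees(np.arctan2(v[1],v[0])),np.linalg.norm(v))
for z in [.06,.07]: print(unproj(C,(329,179),z))
a=cv2.imread('pics/w1.png')[85:245,240:410]; cv2.imwrite('pics/w1c.png',cv2.resize(a,None,fx=3.7,fy=3.7,interpolation=cv2.INTER_CUBIC))
```

```text
[ 0.48827832 -0.03034712  0.104     ] [ 0.51672933 -0.05120156  0.104     ] [ 0.50250383 -0.04077434  0.104     ] 143.75878487152272 0.03527559425718505
[[0.4023, -0.057, 0.018], [0.4899, 0.0615, 0.018], [0.6077, -0.0267, 0.018], [0.5193, -0.1478, 0.018]] [ 0.50480888 -0.04250263  0.018     ]
53.54885868292008 0.1473805053486866
-36.832262270767664 0.14724394921898593
-126.14807252894654 0.14986119265356493
142.21068685995223 0.1480737697856643
[ 0.50600798 -0.04168492  0.06      ]
[ 0.50406974 -0.04009178  0.07      ]
```

View pics/w1c.png

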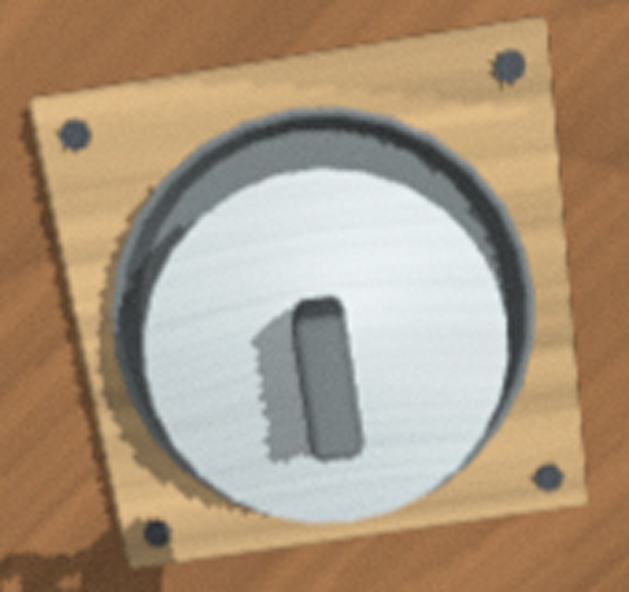

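```bash
cat >> h.py <<'E'
def turn(deg,step=6.,lim=None,m0=None):
    "turn the tool about the vertical by deg (+ccw) in place; stop when |Mz| has changed by lim. returns angle turned"
    q0=np.array(bot.read_joint_positions()); m0=bot.read_moment()[2] if m0 is None else m0
    n=max(1,int(np.ceil(abs(deg)/step))); mz=[]
    for i in range(1,n+1):
        q=q0.copy(); q[5]-=np.radians(deg*i/n); bot.goto_joints(q.tolist())
        mz.append(round(float(bot.read_moment()[2]-m0),3))
        if lim and abs(mz[-1])>lim: break
    print('turned',round(deg*i/n,1),'dMz',mz); return deg*i/n
def st(tag=''):
    print(tag,'t',round(bot.read_clock(),1),'F',np.round(bot.read_ft_force(),1),'M',np.round(bot.read_moment(),2),'w',round(bot.read_gripper_width(),3),'p',np.round(bot.read_position(),4))
E
python3 - <<'E'
from h import *
bot.move_pose([.503,-.042,.13],quat(np.radians(53.5)))
st('above'); bot.move_linear([.503,-.042,.083],speed=.1,until_force=6); st('down')
bot.set_gripper(0.0,40); st('grip')
turn(30,10); st()
E
```

```text
above t 3.9 F [-0.2  0.2  0.3] M [-0.   -0.03 -0.01] w 1.0 p [ 0.5029 -0.0423  0.1302]
down t 4.6 F [0.6 0.8 0.8] M [-0.   -0.04 -0.  ] w 1.0 p [ 0.5039 -0.0422  0.084 ]
grip t 5.2 F [2.4 3.4 1.7] M [ 1.   -0.5   0.01] w 0.141 p [ 0.5038 -0.0411  0.0833]
turned 30.0 dMz [-0.012, -0.027, 0.001]
 t 6.1 F [-0.9 -0.8  0.1] M [-0.16  0.    0.01] w 0.138 p [ 0.5038 -0.0412  0.0832]
```

Run:
```python
from h import *
turn(58,12,.6); st()
p=bot.read_position(); print(bot.move_linear([p[0],p[1],p[2]+.03],speed=.06,until_force=8)); st('lift')
bot.move_linear([p[0],p[1],.16]); q=bot.read_tool_rot()
bot.move_linear([.41,.14,.16],speed=.25); 
bot.move_linear([.41,.14,.045],speed=.2)
print(bot.move_linear([.41,.14,.028],speed=.03,until_force=2.5)); st('placed')
bot.set_gripper(.4); p=bot.read_position(); bot.move_linear([p[0],p[1],.09],speed=.2); st()
```

```text
turned 58.0 dMz [0.048, 0.027, 0.011, 0.062, -0.006]
 t 7.6 F [ 0.6 -0.1 -0.6] M [-0.03 -0.05  0.  ] w 0.141 p [ 0.5038 -0.0411  0.0832]
False
lift t 8.3 F [ 0.3  0.1 -1.9] M [-0.01 -0.    0.03] w 0.143 p [ 0.5039 -0.0411  0.1134]
True
placed t 10.9 F [-0.6 -0.2  3.7] M [-0.02  0.01 -0.02] w 0.141 p [0.4108 0.1403 0.0328]
 t 11.7 F [ 0.7 -0.1  0.1] M [0.   0.03 0.03] w 0.397 p [0.4104 0.1401 0.0905]
```

Run:
```python
from h import *
bot.set_gripper(1.0)
a,_=look((.504,-.041),.17,53.5,'w2.png',things=['base'])
b,_=look((.65,.212),.16,55,'w3.png',things=['perch_sec_c'])
st()
f=lambda i:cv2.resize(i[40:300,190:450],(400,400),interpolation=cv2.INTER_CUBIC)
save(np.hstack([f(a),f(b)]),'c23.png')
```

```text
base [([236.0, 102.0, 173.0, 154.0], 0.97)]
perch_sec_c [([1.0, 130.0, 117.0, 154.0], 0.74), ([299.0, 133.0, 77.0, 118.0], 0.58)]
 t 14.6 F [ 0.1  0.6 -0.3] M [ 0.01  0.   -0.02] w 1.002 p [0.6499 0.2103 0.1604]
```

View pics/c23.png

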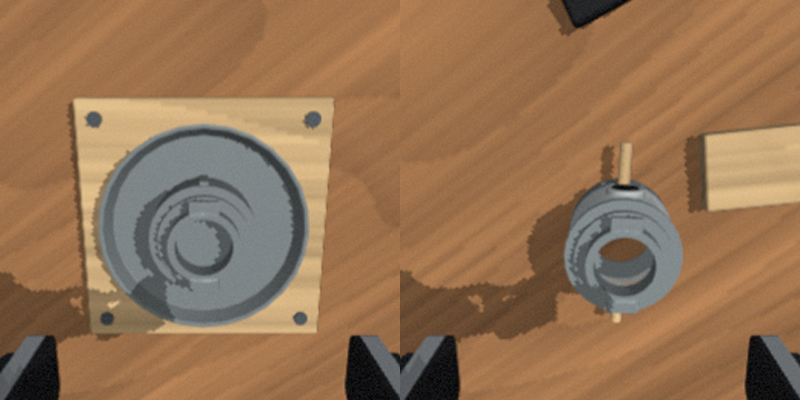

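```bash
cat >> h.py <<'E'
def load(n):
    d=np.load('pics/'+n+'.npz'); return (d['M'],float(d['k']),d['E'])
E
python3 - <<'E'
from h import *
s=400/260.
f=lambda u,v:(190+u/s,40+v/s)
def an(a,b): v=a-b; return round(float(np.degrees(np.arctan2(v[1],v[0]))),1)
C=load('w2'); print('base bore',unproj(C,f(204,245),.065)); a,b=unproj(C,f(203,202),.065),unproj(C,f(205,290),.065); print(a,b,(a+b)/2,an(a,b),np.linalg.norm(a-b))
for p in [(75,98),(334,98),(316,332),(92,332)]: print(unproj(C,f(*p),.018).round(4))
C=load('w3'); print('perch bore',unproj(C,f(225,263),.075)); a,b=unproj(C,f(222,219),.075),unproj(C,f(225,312),.075);print(a,b,(a+b)/2,an(a,b),np.linalg.norm(a-b))
a,b=unproj(C,f(226,143),.021),unproj(C,f(217,322),.021);print(a,b,(a+b)/2,an(a,b),np.linalg.norm(a-b))
E
```

```text
base bore [ 0.5032689  -0.04103324  0.065     ]
[ 0.48453513 -0.02790154  0.065     ] [ 0.52399056 -0.05558924  0.065     ] [ 0.50426285 -0.04174539  0.065     ] 144.9 0.048201031107015235
[ 0.4017 -0.0568  0.018 ]
[0.4887 0.0612 0.018 ]
[ 0.6072 -0.026   0.018 ]
[ 0.52   -0.1443  0.018 ]
perch bore [0.65774934 0.21691551 0.075     ]
[0.6387162  0.22813518 0.075     ] [0.67929165 0.20227611 0.075     ] [0.65900392 0.21520565 0.075     ] 147.5 0.04811505218275168
[0.61668447 0.24831729 0.021     ] [0.70456435 0.18190804 0.021     ] [0.66062441 0.21511267 0.021     ] 142.9 0.11015017394351707
```

```bash
cat >> h.py <<'E'
BX,BY,BYAW=.504,-.0412,143.5
def pick(xy,yaw,tz,force=30,pre=.88,up=.15):
    bot.set_gripper(pre); bot.move_pose([xy[0],xy[1],tz+.085],quat(np.radians(yaw)))
    s=bot.move_linear([xy[0],xy[1],tz],speed=.12,until_force=5); st('at piece %s'%s)
    if s: return False
    bot.set_gripper(.3,force); st('gripped')
    p=bot.read_position(); bot.move_linear([p[0],p[1],up],speed=.15); st('lifted'); return True
def insert(zend,jaw,xy=None,above=.024,flim=8):
    "lower onto the neck; zend = TCP z when home"
    x,y=xy or (BX,BY)
    bot.move_pose([x,y,max(zend+.05,bot.read_position()[2])],quat(np.radians(jaw)))
    bot.move_linear([x,y,zend+above],speed=.15); bot.wait(.1); st('above neck')
    s=bot.move_linear([x,y,zend+.0005],speed=.03,until_force=flim); st('insert stop=%s want z %.4f'%(s,zend)); return s
E
python3 - <<'E'
from h import *
if pick((.659,.2158),54.5,.020):
    insert(.070,138.5)
E
```

```text
at piece False t 16.1 F [ 0.4  0.6 -0.5] M [-0.05  0.03 -0.01] w 0.88 p [0.6599 0.216  0.0212]
gripped t 16.4 F [-0.9 -0.4  5.9] M [-0.05  0.07 -0.01] w 0.707 p [0.6602 0.2161 0.0216]
lifted t 17.4 F [ 0.2 -0.5 -0.9] M [-0.08  0.04  0.02] w 0.707 p [0.6593 0.2158 0.1487]
above neck t 19.6 F [ 0.   0.2 -1.4] M [-0.01  0.02  0.04] w 0.707 p [ 0.5051 -0.0413  0.095 ]
insert stop=True want z 0.0700 t 20.4 F [-0.7  0.3  5.7] M [0.06 0.14 0.04] w 0.709 p [ 0.5035 -0.0412  0.0715]
```

```bash
cat >> h.py <<'E'
def lock(coarse=70,fine=30,lim=.3):
    p=bot.read_position(); m0=bot.read_moment()[2]
    a=turn(-coarse,10,lim,m0)
    if abs(a)>=coarse-1e-6: a+=turn(-fine,2.5,lim,m0)
    st('locked? total %.1f'%a); return a
E
python3 - <<'E'
from h import *
lock()
E
```

```text
turned -70.0 dMz [-0.084, -0.081, -0.093, -0.025, -0.071, -0.043, -0.027]
turned -25.0 dMz [-0.022, -0.027, -0.071, -0.034, 0.023, 0.278, -0.114, 0.12, 0.16, 0.331]
locked? total -95.0 t 24.9 F [ 4.7 13.4  2. ] M [ 2.61 -1.27  0.37] w 0.706 p [ 0.5058 -0.0376  0.072 ]
```

Run:
```python
from h import *
bot.set_gripper(.88); st()
p=bot.read_position(); bot.move_linear([p[0],p[1],.17],speed=.2)
a,_=look((.504,-.041),.21,53.5,'w4.png',things=['perch_sec_c']); st()
save(cv2.resize(a[40:300,190:450],(560,560),interpolation=cv2.INTER_CUBIC),'c4.png')
```

```text
t 25.2 F [-0.5  1.2 -0.6] M [0.06 0.03 0.02] w 0.881 p [ 0.5031 -0.0417  0.0712]
perch_sec_c [([291.0, 127.0, 78.0, 118.0], 0.8)]
 t 26.2 F [-0.3  0.7 -0.5] M [ 0.01  0.03 -0.04] w 0.878 p [ 0.5029 -0.0408  0.2082]
```

View pics/c4.png

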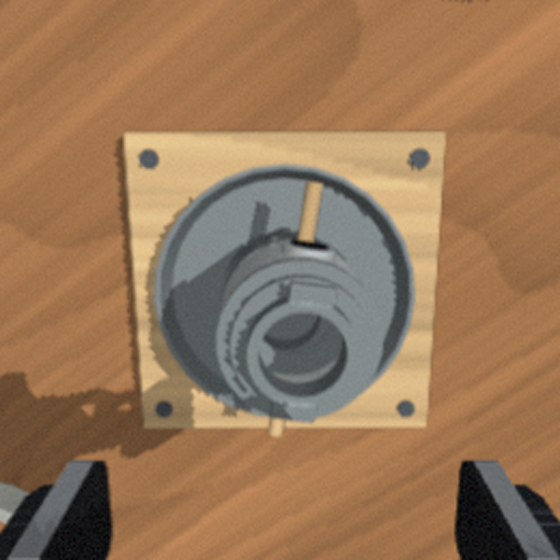

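Run:
```python
from h import *
s=560/260.
f=lambda u,v:(190+u/s,40+v/s)
def an(a,b): v=a-b; return round(float(np.degrees(np.arctan2(v[1],v[0]))),1)
C=load('w4')
for a,b,z in [((316,183),(276,434),.071),((315,285),(290,418),.125),((125,132),(144,428),.018),((445,132),(427,428),.018)]:
    a,b=unproj(C,f(*a),z),unproj(C,f(*b),z); print(a,b,(a+b)/2,an(a,b),np.linalg.norm(a-b))
```

```text
[0.46682673 0.00090552 0.071     ] [ 0.5444597  -0.07652705  0.071     ] [ 0.50564322 -0.03781077  0.071     ] 135.1 0.10964798664727088
[ 0.48857721 -0.01813721  0.125     ] [ 0.52242966 -0.0533395   0.125     ] [ 0.50550343 -0.03573835  0.125     ] 133.9 0.0488383994327181
[ 0.40117309 -0.05683661  0.018     ] [ 0.5201789  -0.14527258  0.018     ] [ 0.460676  -0.1010546  0.018    ] 143.4 0.14826767800551702
[0.48843432 0.06115876 0.018     ] [ 0.60834046 -0.02604653  0.018     ] [0.54838739 0.01755612 0.018     ] 144.0 0.1482641117673836
```

Run:
```python
from h import *
bot.move_pose([.5052,-.0385,.155],quat(np.radians(44.5)))
print(bot.move_linear([.5052,-.0385,.0705],speed=.12,until_force=5)); st('there')
bot.set_gripper(.3,25); st('grip')
for k in (1,2,3):
    bot.move_linear([.5052-.0014*k/3,-.0385-.0026*k/3,.0705],speed=.02,rotation=quat(np.radians(44.5+3*k))); st(k)
bot.set_gripper(.88); st('free')
bot.move_linear([.504,-.041,.17],speed=.2)
a,_=look((.504,-.041),.21,53.5,'w5.png'); st()
save(cv2.resize(a[40:300,190:450],(560,560),interpolation=cv2.INTER_CUBIC),'c5.png')
```

```text
False
there t 27.4 F [ 0.3 -0.3  0.5] M [ 0.02 -0.08  0.  ] w 0.883 p [ 0.5061 -0.0387  0.0714]
grip t 27.7 F [0.8 2.  4.5] M [ 0.33 -0.23  0.05] w 0.713 p [ 0.5066 -0.0384  0.0716]
1 t 27.9 F [-0.4  2.   6.6] M [ 0.6  -0.07  0.16] w 0.708 p [ 0.5057 -0.039   0.0716]
2 t 28.2 F [-0.6  2.8  8.2] M [ 0.76 -0.02  0.16] w 0.707 p [ 0.5051 -0.0396  0.0716]
3 t 28.4 F [-0.2  2.4  7.9] M [ 0.66 -0.05  0.04] w 0.709 p [ 0.505  -0.0407  0.0718]
free t 28.7 F [-0.1 -0.4  0.1] M [0.01 0.07 0.01] w 0.875 p [ 0.5034 -0.0412  0.0703]
 t 29.7 F [ 1.  -0.6 -0.3] M [0.04 0.01 0.  ] w 0.879 p [ 0.5034 -0.0409  0.2087]
```

View pics/c5.png

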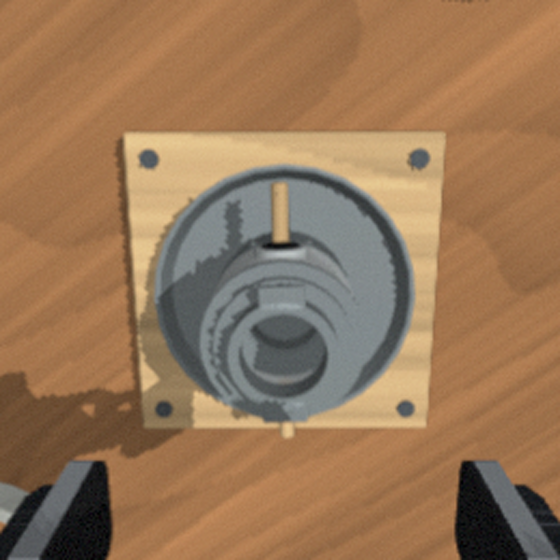

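```bash
cat >> h.py <<'E'
def an(a,b): v=a-b; return round(float(np.degrees(np.arctan2(v[1],v[0]))),1)
def meas(n,prs,s=560/260.,o=(190,40)):
    C=load(n); f=lambda p:(o[0]+p[0]/s,o[1]+p[1]/s)
    for a,b,z in prs:
        a,b=unproj(C,f(a),z),unproj(C,f(b),z); print('mid',((a+b)/2).round(4),'yaw',an(a,b),'len',round(float(np.linalg.norm(a-b)),4))
E
python3 - <<'E'
from h import *
meas('w5',[((279,183),(289,436),.071),((281,287),(285,422),.125)])
E
```

```text
mid [ 0.5034 -0.0416  0.071 ] yaw 145.8 len 0.1095
mid [ 0.5025 -0.0416  0.125 ] yaw 145.2 len 0.049
```

Run:
```python
from h import *
bot.move_pose([.5032,-.0412,.155],quat(np.radians(55.5)))
print(bot.move_linear([.5032,-.0412,.0705],speed=.12,until_force=5)); st('there')
bot.set_gripper(.3,22); st('grip')
turn(-6,1,.17); st('t')
```

```text
False
there t 30.9 F [-0.8  0.5  0.7] M [-0.06  0.02 -0.04] w 0.881 p [ 0.5041 -0.0414  0.0714]
grip t 31.2 F [-1.3  0.7  6. ] M [ 0.02  0.22 -0.01] w 0.71 p [ 0.5041 -0.0414  0.0717]
turned -3.0 dMz [0.015, 0.054, 0.206]
t t 31.9 F [2.5 4.8 1.4] M [ 1.08 -0.52  0.2 ] w 0.709 p [ 0.5046 -0.0407  0.0718]
```

Run:
```python
from h import *
bot.set_gripper(.88); st()
bot.move_linear([.5035,-.041,.17],speed=.2)
b,_=look((.425,-.268),.17,55,'w6.png',things=['plain1_c']); st()
a=bot.camera('top'); save(a,'t6.png')
save(np.hstack([cv2.resize(b[40:300,160:480],(492,400)),cv2.resize(a[190:265,290:350],(320,400))]),'c6.png')
```

```text
t 32.2 F [-0.1  1.  -0.5] M [-0.03  0.01 -0.  ] w 0.878 p [ 0.5036 -0.0419  0.0715]
plain1_c [([275.0, 192.0, 66.0, 80.0], 0.66), ([336.0, 224.0, 77.0, 82.0], 0.17)]
 t 33.9 F [-0.1 -0.   0.5] M [-0.03 -0.03  0.05] w 0.885 p [ 0.4254 -0.2666  0.1696]
```

View pics/c6.png

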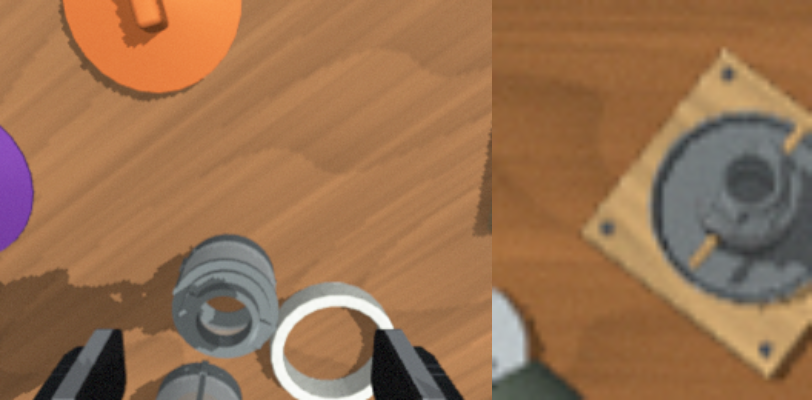

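Run:
```python
from h import *
s=492/320.; f=lambda u,v:(160+u/s,40+v/s)
C=load('w6')
print('bore1',unproj(C,f(224,315),.067),'lug?',unproj(C,f(181,291),.067),unproj(C,f(270,340),.067),'other',unproj(C,f(200,385),.03),'mask',unproj(C,f(333,347),.024))
for t in ['plain1_c','masking_tape','perch_sec_c']: print(t,[(np.round(d['bbox']).tolist(),round(d['confidence'],2)) for d in bot.search_frame('top',t)])
a=cv2.imread('pics/t6.png'); cv2.imwrite('pics/c6t.png',np.hstack([cv2.resize(a[190:270,370:470],(500,400),interpolation=cv2.INTER_CUBIC),cv2.resize(cv2.imread('pics/w6.png')[190:290,250:330],None,fx=3.6,fy=4,interpolation=cv2.INTER_CUBIC)]))
```

```text
bore1 [ 0.44867453 -0.30122784  0.067     ] lug? [ 0.4242029  -0.31177842  0.067     ] [ 0.47537928 -0.28931538  0.067     ] other [ 0.49373655 -0.35500253  0.03      ] mask [ 0.52327133 -0.27015393  0.024     ]
plain1_c []
masking_tape []
perch_sec_c [([325.0, 212.0, 22.0, 29.0], 0.69)]
```

View pics/c6t.png

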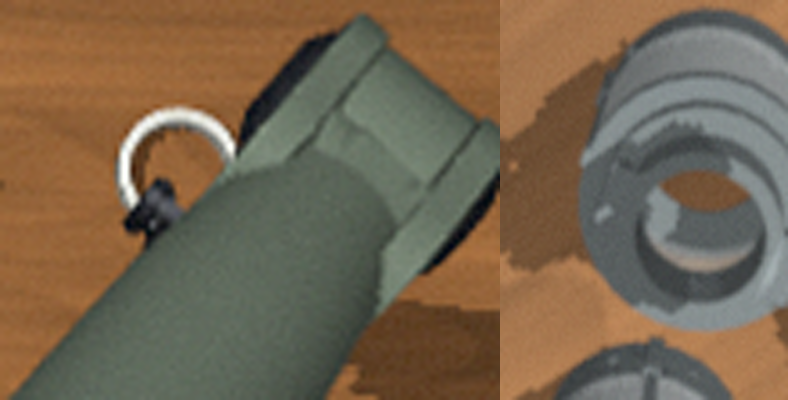

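Run:
```python
from h import *
b,_=look((.449,-.301),.17,113,'w7.png',things=['plain1_c']); st()
save(cv2.resize(b[100:280,220:420],(800,720)[:2],interpolation=cv2.INTER_CUBIC)[:600],'c7.png')
```

```text
plain1_c [([282.0, 150.0, 69.0, 82.0], 0.61)]
 t 35.2 F [-0.6  0.5  0. ] M [-0.03 -0.03  0.  ] w 0.88 p [ 0.4489 -0.3007  0.17  ]
```

View pics/c7.png

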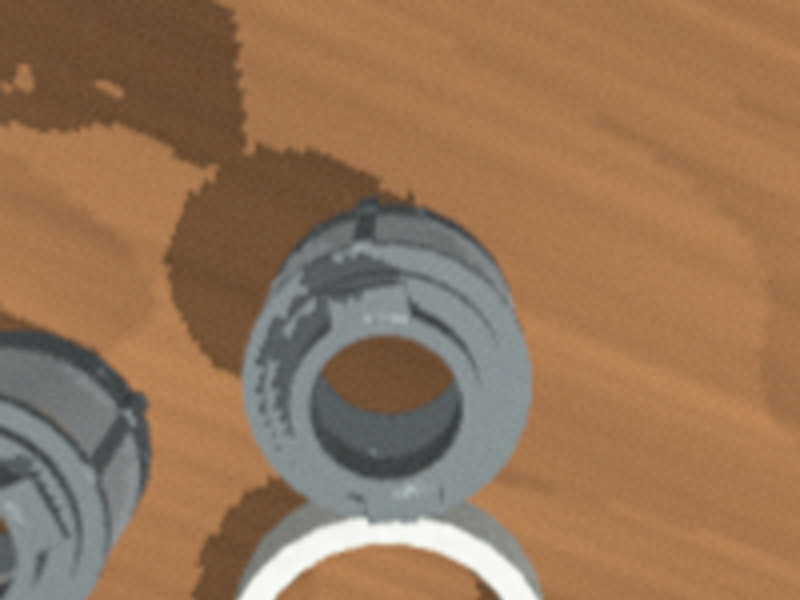

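Run:
```python
from h import *
meas('w7',[((370,288),(402,520),.067),((387,335),(387,478),.067)],4,(220,100))
```

```text
mid [ 0.4513 -0.3042  0.067 ] yaw -149.8 len 0.0491
mid [ 0.4513 -0.304   0.067 ] yaw -157.2 len 0.03
```

```bash
cat >> h.py <<'E'
def lock(coarse=74,fine=18,lim=.2):
    m0=bot.read_moment()[2]; a=turn(-coarse,10,lim,m0)
    if abs(a)>=coarse-1e-6: a+=turn(-fine,1.5,lim,m0)
    st('locked? total %.1f'%a); return a
E
python3 - <<'E'
from h import *
if pick((.4508,-.304),118,.010,force=28,pre=.9,up=.22):
    bot.move_linear([.4508,-.25,.25],speed=.25)
    insert(.1205,136.3,xy=(.5032,-.0412))
E
```

```text
at piece False t 36.7 F [-0.4 -0.6  0.2] M [-0.02 -0.03  0.01] w 0.896 p [ 0.4515 -0.3046  0.011 ]
gripped t 37.0 F [-0.4  0.1  6.9] M [0.19 0.13 0.02] w 0.707 p [ 0.4516 -0.3047  0.0112]
lifted t 38.5 F [-0.2  0.6 -0.5] M [-0.04  0.03 -0.04] w 0.707 p [ 0.4511 -0.3042  0.2191]
above neck t 40.7 F [ 0.4 -0.6  0.2] M [ 0.01 -0.05 -0.01] w 0.712 p [ 0.5041 -0.0417  0.1456]
insert stop=True want z 0.1205 t 41.5 F [-0.8 -0.6  3.1] M [0.   0.04 0.05] w 0.705 p [ 0.5028 -0.0411  0.1212]
```

Run:
```python
from h import *
lock()
```

```text
turned -74.0 dMz [-0.059, -0.038, -0.016, -0.012, -0.046, -0.045, -0.035, -0.073]
turned -16.5 dMz [-0.078, -0.048, -0.016, -0.065, -0.035, -0.075, -0.07, -0.029, 0.016, 0.068, 0.306]
locked? total -90.5 t 46.4 F [1.4 5.3 3.4] M [ 1.27 -0.42  0.35] w 0.705 p [ 0.5033 -0.0403  0.1215]
```

Run:
```python
from h import *
bot.set_gripper(.88); st()
bot.move_linear([.5035,-.041,.23],speed=.2)
b,_=look((.521,-.378),.17,125,'w8.png',things=['plain1_c']); st()
save(cv2.resize(b[100:280,220:420],(666,600),interpolation=cv2.INTER_CUBIC),'c8.png')
```

```text
t 46.7 F [-0.7  0.3  0.1] M [0.01 0.01 0.01] w 0.883 p [ 0.5023 -0.0417  0.1209]
plain1_c []
 t 49.2 F [-0.  -0.6  0.7] M [0.01 0.02 0.01] w 0.877 p [ 0.5213 -0.3772  0.17  ]
```

View pics/c8.png

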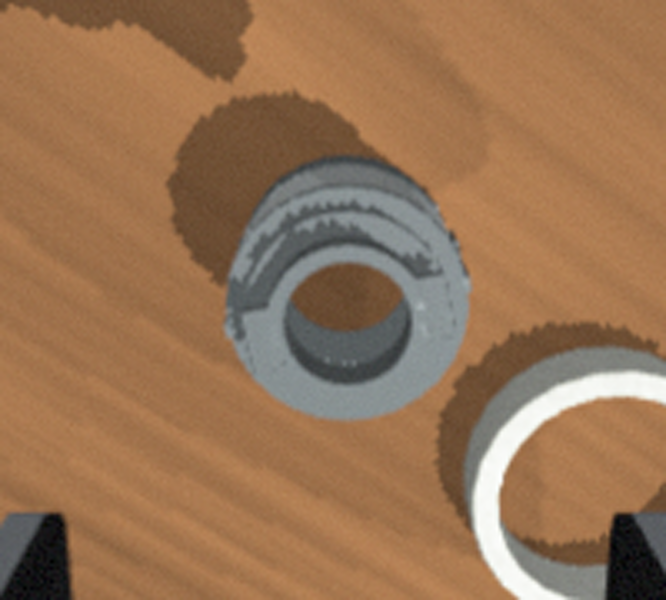

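Run:
```python
from h import *
meas('w8',[((445,302),(251,343),.067),((285,315),(411,315),.067),((348,263),(348,383),.067)],3.333,(220,100))
# check: project lug sectors for candidate yaw
C=load('w8'); a=cv2.imread('pics/w8.png')
```

```text
mid [ 0.5166 -0.3773  0.067 ] yaw 137.5 len 0.0473
mid [ 0.515  -0.3783  0.067 ] yaw -55.0 len 0.0299
mid [ 0.5169 -0.377   0.067 ] yaw -144.8 len 0.0299
```

Run:
```python
from h import *
if pick((.516,-.3773),47.5,.010,force=28,pre=.9,up=.24):
    bot.move_linear([.5,-.25,.29],speed=.25)
    if insert(.1725,138.5,xy=(.503,-.0412)):
        if bot.read_position()[2]<.175: lock()
```

```text
at piece False t 51.5 F [-0.7  0.2 -0.2] M [ 0.01 -0.03  0.01] w 0.899 p [ 0.5165 -0.3778  0.0107]
gripped t 51.8 F [0.5 0.7 5. ] M [ 0.07  0.   -0.01] w 0.712 p [ 0.5169 -0.378   0.0113]
lifted t 53.5 F [-0.8  0.5  0.1] M [0.01 0.   0.03] w 0.707 p [ 0.5164 -0.3777  0.239 ]
above neck t 56.2 F [-0.8 -1.1 -1.2] M [-0.   -0.05 -0.02] w 0.71 p [ 0.5039 -0.0416  0.1976]
insert stop=True want z 0.1725 t 56.9 F [-1.5  1.   4.5] M [-0.03  0.09 -0.03] w 0.705 p [ 0.5027 -0.0411  0.1733]
turned -74.0 dMz [0.045, -0.002, 0.004, 0.059, 0.009, 0.014, 0.059, 0.012]
turned -13.5 dMz [0.068, 0.025, 0.063, 0.059, -0.028, 0.033, 0.027, 0.113, 0.259]
locked? total -87.5 t 61.4 F [0.6 3.2 5.5] M [ 0.96 -0.29  0.23] w 0.707 p [ 0.5031 -0.0409  0.1736]
```

Run:
```python
from h import *
bot.set_gripper(.88); p=bot.read_position()
bot.move_linear([p[0],p[1],.28],speed=.2); bot.move_linear([.5,.2,.28],speed=.3)
b,_=look((.516,.375),.17,20,'w9.png',things=['plain1_c']); st()
save(cv2.resize(b[80:280,200:440],(720,600),interpolation=cv2.INTER_CUBIC),'c9.png')
```

```text
plain1_c [([265.0, 231.0, 70.0, 59.0], 0.39)]
 t 64.2 F [-0.3 -0.6  0.6] M [ 0.01 -0.   -0.05] w 0.88 p [0.5172 0.3735 0.1714]
```

View pics/c9.png

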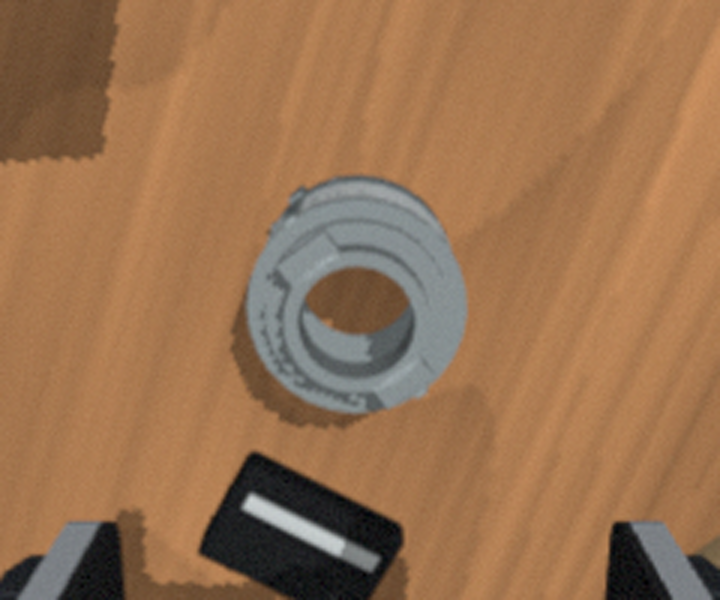

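Run:
```python
from h import *
meas('w9',[((304,251),(408,390),.067),((300,321),(413,321),.067),((357,267),(357,376),.067),((253,452),(403,525),.016),((403,525),(380,600),.016)],3,(200,80))
```

```text
mid [0.5107 0.3807 0.067 ] yaw 145.7 len 0.0467
mid [0.5104 0.3809 0.067 ] yaw -160.0 len 0.0297
mid [0.5107 0.3806 0.067 ] yaw 109.9 len 0.0297
mid [0.526  0.3093 0.016 ] yaw 171.8 len 0.0568
mid [0.5555 0.2903 0.016 ] yaw 95.2 len 0.03
```

Run:
```python
from h import *
if pick((.5102,.381),48,.010,force=28,pre=.9,up=.25):
    bot.move_linear([.5,.22,.34],speed=.25)
    if insert(.2245,130.8,xy=(.503,-.0412)):
        if bot.read_position()[2]<.227: lock()
```

```text
at piece False t 65.8 F [0.5 0.5 1.1] M [ 0.02  0.02 -0.01] w 0.897 p [0.5109 0.3814 0.0109]
gripped t 66.1 F [0.3 0.3 6.5] M [-0.14  0.15  0.01] w 0.709 p [0.5111 0.3815 0.0114]
lifted t 67.9 F [-0.5 -0.1 -0.3] M [ 0.03  0.01 -0.03] w 0.709 p [0.5107 0.3813 0.249 ]
above neck t 71.3 F [-0.2  0.3 -0.3] M [ 0.01 -0.01  0.03] w 0.71 p [ 0.5039 -0.0413  0.2497]
insert stop=True want z 0.2245 t 72.1 F [-1.3  0.8  5.1] M [0.04 0.16 0.01] w 0.71 p [ 0.5027 -0.0411  0.2253]
turned -74.0 dMz [-0.043, -0.051, -0.081, -0.048, -0.057, -0.007, -0.067, -0.044]
turned -18.0 dMz [-0.029, -0.023, -0.008, -0.008, -0.021, -0.058, -0.0, 0.008, -0.001, 0.021, 0.145, 0.311]
locked? total -92.0 t 77.3 F [0.5 3.4 6.5] M [ 0.7  -0.32  0.33] w 0.706 p [ 0.5031 -0.0409  0.2256]
```

Run:
```python
from h import *
bot.set_gripper(.88); p=bot.read_position()
bot.move_linear([p[0],p[1],.335],speed=.2); bot.move_linear([.43,.15,.33],speed=.3)
b,_=look((.41,.14),.12,141.5,'w10.png',things=['roof']); st()
C=load('w10'); print('handle top exp px',proj(C,(.4105,.140,.054)))
c=b[60:300,200:440]; 
save(np.hstack([cv2.resize(c,(400,400)),cv2.resize(bot.camera('scene')[100:260,240:400],(400,400),interpolation=cv2.INTER_CUBIC)]),'c10.png')
```

```text
roof [([264.0, 140.0, 117.0, 115.0], 0.74), ([447.0, 272.0, 64.0, 50.0], 0.63)]
 t 80.8 F [-0.2  0.3 -0.5] M [ 0.02  0.01 -0.06] w 0.878 p [0.4106 0.1399 0.1204]
handle top exp px [321.26891458 217.53353496]
```

View pics/c10.png

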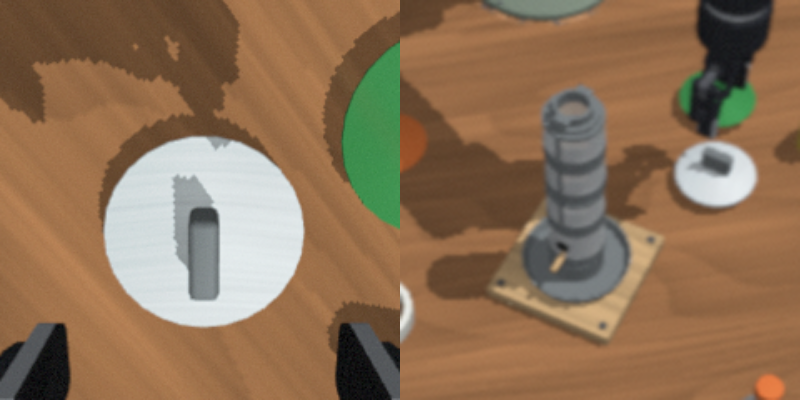

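Run:
```python
from h import *
print(bot.move_linear([.4098,.140,.032],speed=.12,until_force=5)); st('at')
bot.set_gripper(0.,40); st('grip'); z0=bot.read_position()[2]
bot.move_linear([.41,.14,.35],speed=.2)
zend=z0+.266-.0008
if insert(zend,138.5,xy=(.503,-.0412)):
    if bot.read_position()[2]<z0+.2685: lock()
```

```text
False
at t 81.8 F [ 0.3 -0.8  0.4] M [-0.06 -0.03 -0.02] w 0.877 p [0.4103 0.1401 0.0324]
grip t 82.3 F [-1.1 -0.9  4.3] M [-0.04  0.17  0.  ] w 0.146 p [0.41   0.14   0.0323]
above neck t 85.3 F [ 0.8 -0.5 -1.5] M [ 0.04 -0.04 -0.01] w 0.141 p [ 0.5031 -0.0403  0.3225]
insert stop=True want z 0.2975 t 86.1 F [-1.2  0.   4.9] M [ 0.    0.17 -0.02] w 0.139 p [ 0.5027 -0.0412  0.2982]
turned -74.0 dMz [-0.007, -0.043, -0.026, -0.019, -0.031, 0.006, -0.042, -0.023]
turned -18.0 dMz [0.015, 0.031, -0.015, -0.016, 0.027, -0.038, -0.014, 0.093, 0.085, 0.162, 0.185, 0.324]
locked? total -92.0 t 91.3 F [-0.2  2.   4.9] M [ 0.75 -0.02  0.31] w 0.142 p [ 0.503  -0.041   0.2984]
```

Run:
```python
from h import *
bot.set_gripper(.6); st('rel'); 
bot.move_linear([.503,-.041,.37],speed=.15)
try: b,_=look((.503,-.041),.42,53.5,'w11.png')
except Exception as e: print(e); b,_=look((.503,-.041),.37,53.5,'w11.png')
st()
bot.move_pose([.35,.25,.40],quat(np.radians(53.5)))
s=bot.camera('scene'); t=bot.camera('top'); save(s,'s11.png'); save(t,'t11.png'); st()
z=lambda i,w:cv2.resize(i,(w,400),interpolation=cv2.INTER_CUBIC)
save(np.hstack([z(b[40:300,190:450],400),z(s[90:250,240:400],400)]),'c11.png')
```

```text
rel t 91.8 F [ 0.1  0.7 -0.8] M [-0.02  0.04 -0.  ] w 0.6 p [ 0.5027 -0.0413  0.298 ]
 t 92.8 F [0.7 0.6 0.2] M [0.04 0.02 0.02] w 0.602 p [ 0.5029 -0.041   0.419 ]
 t 94.1 F [ 1.1 -0.6  0.5] M [-0.04 -0.02 -0.02] w 0.598 p [0.3508 0.2493 0.3998]
```

View pics/c11.png

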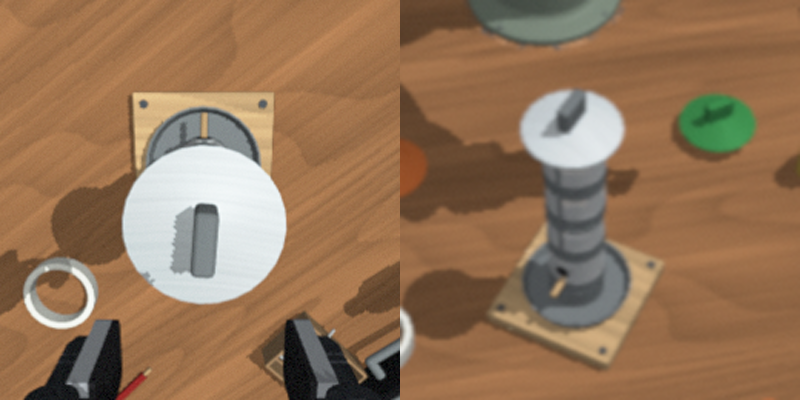

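Run:
```python
from h import *
meas('w11',[((206,214),(203,276),.320),((134,93),(273,93),.018),((205,113),(204,138),.071)],400/260.)
b=cv2.imread('pics/w11.png'); s=cv2.imread('pics/s11.png')
z=lambda i,w:cv2.resize(i,(w,600),interpolation=cv2.INTER_CUBIC)
cv2.imwrite('pics/c12.png',np.hstack([z(b[165:225,300:350],400),z(s[130:220,285:345],400)]))
```

```text
mid [ 0.5027 -0.0409  0.32  ] yaw 141.0 len 0.0333
mid [0.4456 0.0019 0.018 ] yaw -126.5 len 0.1456
mid [ 0.4697 -0.0149  0.071 ] yaw 141.3 len 0.0235
```

View pics/c12.png

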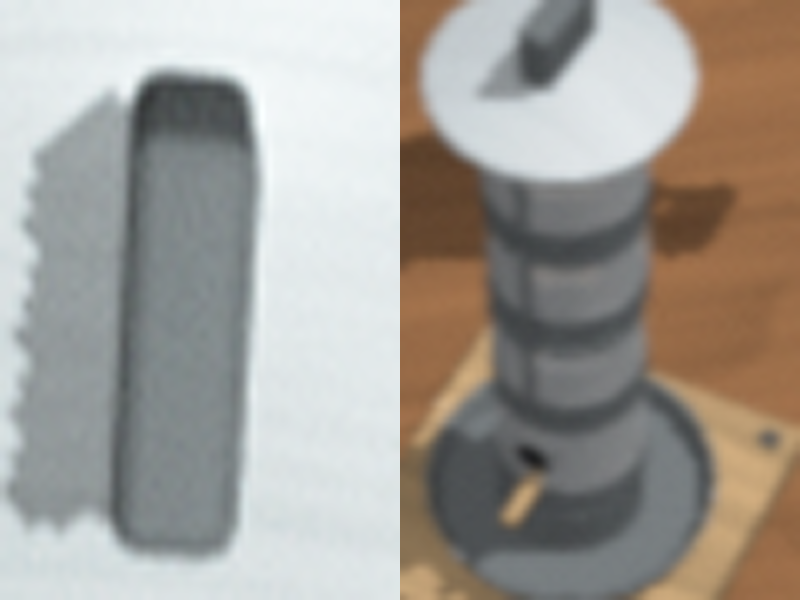

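Run:
```python
from h import *
for t in ['tape','glue','masking_tape','screw_box','offcut','pencil','bit_case']:
    print(t,[(np.round(d['bbox']).tolist(),round(d['confidence'],2)) for d in bot.search_frame('top',t)][:2])
bot.close_job()
```

```text
tape []
glue [([288.0, 138.0, 20.0, 26.0], 0.9)]
masking_tape [([328.0, 228.0, 17.0, 10.0], 0.53), ([389.0, 210.0, 28.0, 25.0], 0.5)]
screw_box [([336.0, 134.0, 26.0, 32.0], 0.7)]
offcut [([213.0, 158.0, 34.0, 29.0], 0.94)]
pencil [([402.0, 174.0, 47.0, 8.0], 0.44)]
bit_case [([233.0, 211.0, 17.0, 17.0], 0.8), ([401.0, 175.0, 48.0, 6.0], 0.68)]
the job is handed in; nothing more can be done
```

The feeder is reassembled and handed in at about 95 s. From the bottom up it is base, perch section, three plain sections and roof. I unlocked the roof first and stood it on the bench. Each piece then went fully home, within about 1 mm of the expected height, and was turned clockwise to its stop.

**Last checks:**
- **Alignment:** The plain sections' ribs look in line in the scene picture. The roof handle measures about 141° and the base axis about 143.5°, so there is roughly 2.5° between them; part of that may be measuring error or joint play.
- **Bystanders:** The glue, masking tape, screw box, offcut, pencil and bit case are where they were, to within a few pixels. The detector did not find the tape measure in the last picture. The arm was parked near that side, so I couldn't confirm it, but the arm never worked next to it.

**What went wrong or differed:**
- **Perch section over-turned:** On my first turn it went about 9° past the stop, at about 0.33 N m and 14 N sideways on the wrist. It had shifted sideways in its play. I re-centred it, turned it back and re-seated it lightly at the stop. This counts against the instruction not to go past the stop, although the forces stayed well under the limits.
- **Knocked section:** One plain section had been knocked about 4 cm from its first position. I found it again and used it normally.
- **Grip:** The clear pieces were held at 22–30 N, and the roof handle at 40 N.

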